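# Pack and lock the bur transport case

## Robot

A 6-joint arm with a two-finger parallel gripper is mounted at the origin on a cart in front of the work surface, level with it; the furniture and walls round the work are solid. World frame = base frame: x ahead of the robot, y to its left, z up, the work surface at z = 0. Lengths are in mm, angles in rad, forces in N, time in s.
With the tool pointing down it reaches from about 350 to 875 mm from the base axis. Payload 4.2 kg.
Tool frame: the origin (TCP) lies on the mounting face of the last link; the fingertips stand 173 mm ahead of it and the grasp point (between the pads) lies grip_point_offset ahead of it (grip_point_offset is the distance from the TCP to the grasp point, in mm); z points along the fingers, y is the line along which they close (so a half turn about z gives the same grasp; the last joint's range is limited). The gripper opens to 85 mm and grips with 20 to 120 N. Pads are 22 mm wide; open, the fingers measure 114 mm over their backs; the gripper's body (76 mm by 85 mm) begins 54 mm behind the grasp point. The pads swing forward as they close: fully open they stand 13 mm farther back than shut.
Start: joints at [-1.061, 0.385, 0.008, 0, -1.194, -0.259], TCP at [155.129, -605.421, 404.712] pointing down, gripper open.
Joint ranges: [-3.14, 3.14], [-1.21, 2.06], [-1.07, 1.41], [-3.16, 2.05], [-2.99, -0.16], [-3.1, 3.1]. Speed limits (rad/s): [2.79, 2.79, 3.14, 3.14, 3.14, 3.14].

## Interface

Orientations are given as a unit quaternion [x, y, z, w].
In Python, from bench import read_state, get_image, job_done, recognise, place_of, grip_point_offset gives the robot as it stands. The module is installed in compiled form; this text tells all that it offers.
- The arm moves only by the tool carry_out, never from a script. Its arguments are lists of equal length, an entry for each row: "slide": the shift along the tool's x, y, z in m, a list of three; "roll": the turn about the tool's z in degrees; "claw": the finger opening in m, from 0 to 0.0854. A call has 1 to 8 rows; each row is the pose to reach, as a shift and turn from the pose commanded when the call began, along the tool's axes at that moment; what a row does not reach only later rows make up. A row lasts 1/8 s, in which the tool goes at most 62.5 mm and 10.7 degrees, less where a joint would pass 70% of its speed; a pose out of reach is approached as far as the arm can. A call with a gripper value outside its range is refused whole. The fingers move at their own pace and stop on an object; the grip force is fixed at half the most. Time passes only in rows, so rows that repeat a pose let the fingers close. It gives the time, the measured TCP pose, the force, the opening and the grip force at its end, in the units of the state.
- read_state(): the state, without advancing time (a new reading comes with each control period).
- get_image(name): name is "scene" or "side" or "wrist"; returns a dict with "img" (420x560x3 uint8, red, green, blue), "z_map" (420x560 float32, mm along the optical axis (not along the pixel's ray), 0 where there is no reading), "mtx" (3x3 intrinsics, pixels), "k1" (the pictures are not rectified: a ray, as slopes to the right and down, at radius r is drawn at 1 + k1 r^2 times it, then the intrinsics apply), "world_from_camera" (4x4, takes a point from camera to world coordinates); the wrist camera has in their place "T_tool_cam" (4x4, takes a point from camera to tool coordinates, whose origin is the TCP and whose axes are the flange's). Camera axes: x right, y up, looking along -z (the intrinsics and any distortion apply to the point x, -y, -z); pixel columns grow to the right and rows downward; lengths in mm; the calibration is good to about 2 mm. A picture is of the moment at which its call begins: read the wrist's pose just before it.
- job_done(): hands the job in; it is judged then, once.
Trained networks look in a picture, given as the dict that the camera call returned (one of the last four; its "shot" number tells which), for a name from the list of things; names that differ only in an ending like _2 or _b are one class to them, and where a whole thing is asked for, a point or a joint stands for the part that bears it (a point fixed in the world has none). Each returns a list of dicts, best first, with "conf" (0 to 1); they miss things now and then, are a little off and sometimes report something else, mostly with a low value. They report only what shows in the picture. A call takes as long as a camera call. They do not tell look-alikes from the thing itself.
- recognise(picture, thing): "at" ([column, row] in pixels, amid what is visible of it).
- place_of(picture, thing): "at" ([column, row] in pixels: a listed point, or the origin of a listed thing).
The state is a dict: "clock": time; "joints": joint angles; "joint_vel": joint speeds; "joint_efforts": joint torques, N m; "position": TCP position; "ee_rot": TCP orientation; "contact_force": force on the tool from outside, world axes, zero at the start; "wrist_torque": the same for the moment, N m; "gripper_width": finger opening in mm; "grasp_force": force on a finger pad.
Only numpy, scipy, OpenCV 4.12 (cv2) and the standard library are available. Lean on these libraries where they do the work, as an engineer would, in place of code of your own. Each camera call takes 0.05 s, during which the arm holds its last target. There are 200 camera calls.

## Task

Get the open transport case ready to leave: take out the tall bottle that was left standing in it and put it in the steel tray, then put every blue bur block and every small bur bath that lies beside the case into the case. When all is packed, push the lid from behind over its upright point and let go so that it falls shut by its own weight (do not guide it down), then swing the hasp over the staple on the lid until it lies flat; leave the other things on the worktop where they are.

Things in the scene. Friction and masses are not known exactly. Their poses are not given: they have to be found in the camera images.
- case: Open aluminium case with a blue lid, fixed to the worktop, 140 x 310 mm outside and 66 mm high to the rim, walls and floor 5 mm (inside 130 x 300 mm, 61 mm deep). Origin: centre of its underside. Its x axis points from the front (robot side, hasp) to the back (lid hinge), its y along its length, z up
- lid (a joint): Angle of the blue lid: 0 = shut, 1.57 = upright, 1.85 = leaning back against its stop (where it rests at the start). It is free: from more than about 1.6 it falls open, from less than about 1.5 it falls shut in about a second, slowed a little. Pushing it over takes under 2 N
- lid_hinge (a point): Middle of the lid's hinge line, at the back rim of the case: 70 mm behind the case's centre and 70 mm above its underside; the line runs along the case's y
- lid_edge (a point): Middle of the lid's free edge, 144 mm from the hinge line; the lid is a flat plate 8 mm thick and 314 mm long, its outer face (away from the robot when open) carries a small wire staple that stands 11 mm proud in the middle of its length, 11 to 21 mm from the free edge
- hasp (a joint): Angle of the steel hasp on the middle of the case's front: 0 = lying flat on the shut lid with its slot over the staple, about 1.2 to 1.65 (stop) = swung off to the front. Slightly stiff: it stays where it is left; moving it takes about 0.5 N at its end
- hasp_pivot (a point): Pivot of the hasp: 78 mm in front of the case's centre, 48 mm above its underside; the axis runs along the case's y
- hasp_tab (a point): Middle of the outer face of the hasp's red end tab (20 x 24 mm). The hasp is L-shaped, 24 mm wide: from the pivot a 30 mm leg (up along the case's front when closed), then, square to it, a 75 mm arm that when closed lies back over the lid, 78 mm above the case's underside; the tab's middle is 64 mm along the arm. Swung off by 1.57, the leg points to the front and the arm stands upright
- tray: Shallow steel instrument tray, 224 x 222 mm, rim 29 mm high, inner floor 2 mm up; fixed. Origin: centre of its underside, z up
- bottle_center (a point): Small white bottle with a green band and green cap, 34 mm across, 82 mm tall, 70 g, standing in the case at the start (too tall for the lid to shut). This point: its centre, 41 mm above its underside; z along its height
- block_1_center (a point): Blue anodised bur block with burs standing in it: solid body 34 (x) x 76 (y) x 22 mm (z), burs to 40 mm (they do not hinder the fingers), 160 g; grasp it across x. This point: centre of the solid body, 11 mm above its underside; may be absent
- block_2_center (a point): Blue anodised bur block with burs standing in it: solid body 34 (x) x 76 (y) x 22 mm (z), burs to 40 mm (they do not hinder the fingers), 160 g; grasp it across x. This point: centre of the solid body, 11 mm above its underside; may be absent
- bath_1_center (a point): Small bur bath, white box with a fixed grey-blue lid and a blue button: 46 (x) x 62 (y) x 30 mm (z), a low ridge on top to 35 mm, the button stands 12 mm out on its +x side (look only, it does not hinder the fingers); 140 g; grasp it across x. This point: centre of the box, 15 mm above its underside; may be absent
- bath_2_center (a point): Small bur bath, white box with a fixed grey-blue lid and a blue button: 46 (x) x 62 (y) x 30 mm (z), a low ridge on top to 35 mm, the button stands 12 mm out on its +x side (look only, it does not hinder the fingers); 140 g; grasp it across x. This point: centre of the box, 15 mm above its underside; may be absent
- timer: Bystander: round red and white timer, 61 mm wide, 40 mm high; origin: centre of its underside
- tweezers: Bystander: steel tweezers, 149 mm long (y); origin: centre of its underside
- bottle: The same white bottle: centre of its underside
There are look-alikes about, which are no part of the job. What is shaped like the bottle but pink or yellow is not meant.

How it is judged (in metres and radians):
On the way, in this order (a step that is already met when the one before it is completed fails the run):
1. the bottle is in the steel tray and every bur block and bur bath present is in the case (x of bottle_center in the frame of tray between -0.105 and 0.105 m and y of bottle_center in the frame of tray between -0.103 and 0.103 m and z of bottle_center in the frame of tray between 0.005 and 0.06 m and x of block_1_center in the frame of case between -0.065 and 0.065 m and y of block_1_center in the frame of case between -0.15 and 0.15 m and z of block_1_center in the frame of case between 0.005 and 0.055 m and x of block_2_center in the frame of case between -0.065 and 0.065 m and y of block_2_center in the frame of case between -0.15 and 0.15 m and z of block_2_center in the frame of case between 0.005 and 0.055 m and x of bath_1_center in the frame of case between -0.065 and 0.065 m and y of bath_1_center in the frame of case between -0.15 and 0.15 m and z of bath_1_center in the frame of case between 0.005 and 0.055 m and x of bath_2_center in the frame of case between -0.065 and 0.065 m and y of bath_2_center in the frame of case between -0.15 and 0.15 m and z of bath_2_center in the frame of case between 0.005 and 0.055 m), for 0.3 s.
2. the lid has fallen shut (value of joint lid below 0.04 rad), for 0.3 s.
3. the hasp lies flat over the staple (value of joint hasp below 0.1 rad), for 0.3 s.
At the end, for the whole second after the job is handed in: The bottle rests in the tray (its centre within the tray's walls and less than 60 mm above the tray's underside, standing or lying), every block and bath present has its centre inside the case's walls and below its rim, the lid is within 0.04 rad of shut and the hasp within 0.1 rad of flat (all of step 1 and value of joint lid below 0.04 rad and value of joint hasp below 0.1 rad and linear speed of bottle below 0.03 m/s); the robot touches nothing.
It fails at once if the robot touches the lid on its way down (between 1.0 and 0.15 rad) instead of letting it fall (value of joint lid between 0.15 and 1 rad and contact force between any of the fingers, the arm and lid above 1 N).
It fails at once if another thing on the worktop is pushed more than 6 cm from its place (distance of any of timer, tweezers from where it was at the start of the episode above 0.06 m).
Of block_1, block_2, bath_1, bath_2 only 3 to 4 are there at a start; the rules pass over those that are not, and their reading is None.
At some moment in a run one of block_1, block_2, bath_1, bath_2 may be knocked a few centimetres aside while the robot is not near it.
Once in a run the grip may slacken for a moment while it holds something.
It also fails if it takes over 210 s, if anything falls off the work surface, if the arm or the gripper's body presses on something with over 40 N, if the wrist force passes 120 N, or if a joint passes its speed limit or range.

## Working session

There is one attempt and no reset: what is moved stays moved. The work goes in short steps, Python scripts to look and compute and a tool call to move; the robot and the scene stay as the last step left them, time stands still between calls to the robot, and variables do not carry over. Pictures are saved under pics/ and viewed, at most 14 in all, crops included, and the job is handed in when it is done.

Besides the shell and the picture viewer there is one more tool, called after ">>>" as name([rows], argument=value, ...), one row to a line, values as JSON. carry_out: Moves the arm, as the interface text tells. Its arguments: {"type":"object","properties":{"slide":{"type":"array"},"roll":{"type":"array"},"claw":{"type":"array"}},"required":["slide","roll","claw"]}

```bash
mkdir -p pics; cat > h.py <<'E'
import numpy as np, cv2
from scipy.spatial.transform import Rotation as R
from bench import *
def cam(name):
    s=read_state(); p=get_image(name)
    if name=="wrist":
        T=np.eye(4); T[:3,:3]=R.from_quat(s["ee_rot"]).as_matrix(); T[:3,3]=s["position"]
        p["W"]=T@np.array(p["T_tool_cam"])
    else: p["W"]=np.array(p["world_from_camera"])
    return p
def ray(p,uv):
    K=np.array(p["mtx"],float)
    d=np.array([(uv[0]-K[0,2])/K[0,0],(uv[1]-K[1,2])/K[1,1]]); q=d.copy()
    for _ in range(20): q=d/(1+p["k1"]*(q@q))
    return np.array([q[0],-q[1],-1.])
def at_depth(p,uv):
    z=p["z_map"]; u,v=int(round(uv[0])),int(round(uv[1]))
    w=z[max(0,v-1):v+2,max(0,u-1):u+2]; w=w[w>0]
    if not len(w): return None
    return (p["W"]@np.append(ray(p,uv)*np.median(w),1))[:3]
def at_z(p,uv,z):
    o=p["W"][:3,3]; d=p["W"][:3,:3]@ray(p,uv); return o+d*(z-o[2])/d[2]
def proj(p,X):
    c=np.linalg.inv(p["W"])@np.append(X,1); a=np.array([c[0],-c[1]])/-c[2]
    a=a*(1+p["k1"]*(a@a)); K=np.array(p["mtx"]); return np.array([K[0,0]*a[0]+K[0,2],K[1,1]*a[1]+K[1,2]])
def cloud(p):
    h,w=p["z_map"].shape; v,u=np.mgrid[0:h,0:w]; K=np.array(p["mtx"],float)
    d=np.stack([(u-K[0,2])/K[0,0],(v-K[1,2])/K[1,1]],-1); q=d.copy()
    for _ in range(20): q=d/(1+p["k1"]*(q**2).sum(-1,keepdims=True))
    P=np.stack([q[...,0],-q[...,1],-np.ones((h,w))],-1)*p["z_map"][...,None]
    X=P@p["W"][:3,:3].T+p["W"][:3,3]; X[p["z_map"]<=0]=np.nan; return X
def save(p,n,crop=None,f=1):
    im=p["img"][...,::-1]
    if crop: im=im[crop[1]:crop[3],crop[0]:crop[2]]
    cv2.imwrite("pics/"+n,cv2.resize(im,None,fx=f,fy=f,interpolation=cv2.INTER_CUBIC))
def look(p,names,zs={}):
    for n in names:
        for d in place_of(p,n)[:4]:
            a=at_depth(p,d["at"]); z=zs.get(n)
            print(n,round(d["conf"],2),np.round(d["at"]),None if a is None else np.round(a),'' if z is None else np.round(at_z(p,d["at"],z)))
E
python3 - <<'E'
from h import *
print(grip_point_offset() if callable(grip_point_offset) else grip_point_offset, {k:np.round(v,3) for k,v in read_state().items()})
Z={"case":0,"lid_hinge":70,"tray":0,"bottle_center":46,"block_1_center":11,"bath_1_center":15,"timer":0,"tweezers":0,"hasp_pivot":48,"lid_edge":200,"hasp_tab":110}
for c in ("scene","side"):
    p=cam(c); save(p,c+"0.png"); print(c,np.round(p["W"],2).tolist()); look(p,list(Z),Z)
E
```

```text
154.70000000000002 {'clock': np.float64(0.0), 'joints': array([-1.061e+00,  3.860e-01,  7.000e-03, -1.000e-03, -1.194e+00,
       -2.590e-01]), 'joint_vel': array([ 0.   ,  0.   ,  0.   ,  0.001, -0.001, -0.002]), 'joint_efforts': array([ 2.0000e-03, -3.9229e+01,  1.8840e+01,  4.1860e+00, -5.0000e-03,
        0.0000e+00]), 'position': array([ 155.1  , -605.228,  403.602]), 'ee_rot': array([-0.125,  0.992,  0.001, -0.   ]), 'contact_force': array([-0.798,  0.456, -0.069]), 'wrist_torque': array([ 0.036, -0.028,  0.026]), 'grasp_force': np.float64(0.0), 'gripper_width': np.float64(85.494)}
scene [[0.53, 0.63, -0.56, -159.63], [-0.85, 0.41, -0.34, -460.05], [0.02, 0.65, 0.76, 1053.47], [0.0, 0.0, 0.0, 1.0]]
case 0.56 [270. 218.] [ 103. -277.  663.] [550.  34.   0.]
lid_hinge 0.37 [345. 260.] [ 518. -250.   31.] [ 492. -258.   70.]
tray 0.93 [158. 191.] [441. 413.   1.] [442. 414.   0.]
bottle_center 0.71 [256. 254.] [380. -33.  56.] [385. -29.  46.]
block_1_center 0.84 [384. 274.] [ 540. -364.   24.] [ 549. -363.   11.]
bath_1_center 0.63 [328. 287.] [ 414. -250.   31.] [ 422. -247.   1
[... 832 characters left out ...]
8.] [ 733. -118.   48.] [ 735. -113.   46.]
bottle_center 0.69 [280. 210.] [543. -28.  56.] [550.  -4.  46.]
bottle_center 0.6 [324. 232.] [ 618. -200.   50.] [ 621. -191.   46.]
block_1_center 0.84 [322. 281.] [ 541. -398.   20.] [ 547. -383.   11.]
bath_1_center 0.69 [258. 260.] [ 419. -274.   26.] [ 424. -253.   15.]
bath_1_center 0.33 [244. 186.] [444.  23. 120.] [505. 333.  15.]
tweezers 0.53 [320. 304.] [ 515. -459.    2.] [ 516. -457.    0.]
hasp_pivot 0.55 [249. 205.] [462.  38.  54.] [465.  54.  48.]
lid_edge 0.71 [305. 155.] [643.  58. 198.] [640.  49. 200.]
hasp_tab 0.59 [239. 187.] [479. 291.  27.] [434.  46. 110.]
hasp_tab 0.57 [322. 303.] [ 520. -455.    1.] [ 455. -615.  110.]
```

View pics/scene0.png

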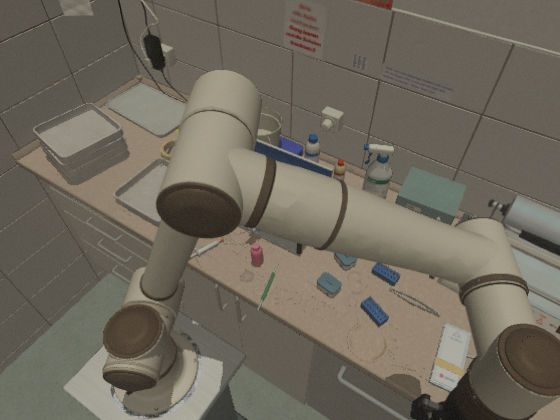

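View pics/side0.png

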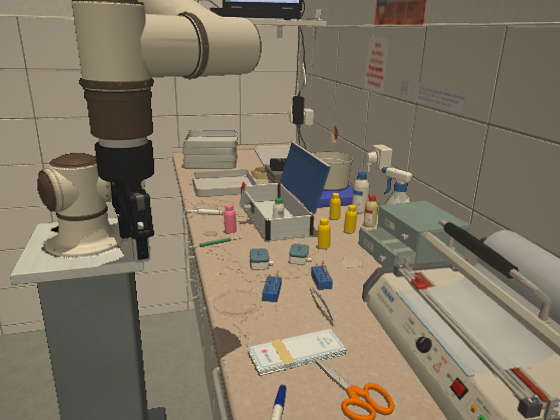

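Scene: the arm hides the case. Side view: the white bottle with green cap stands in the case at (279,208). The look-alikes are pink at (230,218) and yellow at (324,232), (351,218) and (335,206). Baths are at (260,259) and (300,252), blocks at (272,287) and (322,277). I'll move over the blocks and look with the wrist camera.

>>> carry_out([
  [-0.19, 0.11, -0.02],
  [-0.19, 0.11, -0.02],
  [-0.19, 0.11, -0.02],
  [-0.38, 0.22, -0.04],
  [-0.38, 0.22, -0.04],
  [-0.38, 0.22, -0.04],
  [-0.38, 0.22, -0.04],
  [-0.38, 0.22, -0.04],
], roll=[0, 0, 0, 0, 0, 0, 0, 0], claw=[0.085, 0.085, 0.085, 0.085, 0.085, 0.085, 0.085, 0.085])

```text
clock: 2.2
position: [471.1, -295.3, 445.1]
ee_rot: [-0.128, 0.992, -0.0, 0.001]
contact_force: [-0.1, -0.1, -0.2]
gripper_width: 84.7
grasp_force: 0.0
```

```bash
cat >> h.py <<'E'
def go(gp,yaw=None,z_off=154.7):
    """slide (mm)/roll(deg) to bring grasp point to gp with closing line at world angle yaw(deg, mod 180)"""
    s=read_state(); M=R.from_quat(s["ee_rot"]).as_matrix()
    d=np.array(gp)-(s["position"]+M[:,2]*z_off); cur=np.degrees(np.arctan2(M[1,1],M[0,1]))
    r=0 if yaw is None else -((yaw-cur+90)%180-90)
    print("slide",np.round(M.T@d,1),"roll",round(r,1),"cur closing yaw",round(cur,1),"j6",round(np.degrees(s["joints"][5])))
E
python3 - <<'E'
from h import *
p=cam("wrist"); save(p,"w1.png"); print(np.round(np.array(p["T_tool_cam"]),2).tolist(), np.round(read_state()["position"]),read_state()["clock"])
X=cloud(p); hsv=cv2.cvtColor(p["img"],cv2.COLOR_RGB2HSV)
Z={"block_1_center":11,"bath_1_center":15}
look(p,list(Z),Z)
m=(X[...,2]>8)&(X[...,2]<80)
n,l,st,ce=cv2.connectedComponentsWithStats(m.astype(np.uint8))
for i in range(1,n):
    if st[i,4]>250:
        Q=X[l==i]; t=np.nanmax(Q[:,2]); r=cv2.minAreaRect(Q[:,:2].astype(np.float32))
        print(np.round(ce[i]),st[i,4],round(float(t)),np.round(r[0]),np.round(r[1]),round(r[2]),np.round(hsv[l==i].mean(0)))
p=cam("scene"); save(p,"s1.png")
E
```

```text
[[-0.0, 0.95, 0.3, 77.22], [1.0, 0.0, -0.0, 0.43], [-0.0, 0.3, -0.95, 31.87], [0.0, 0.0, 0.0, 1.0]] [ 470. -296.  445.] 2.25
block_1_center 0.76 [214. 214.] [ 544. -364.   21.] [ 548. -365.   11.]
bath_1_center 0.58 [326. 152.] [ 430. -248.   33.] [ 431. -245.   15.]
[37. 67.] 8219 14 [ 428. -598.] [153.  71.] 6 [ 49.  24. 153.]
[215. 119.] 1926 40 [ 427. -385.] [76. 35.] 68 [105. 102. 106.]
[328. 153.] 1948 35 [ 436. -244.] [62. 58.] 81 [91. 43. 69.]
[515. 171.] 1652 80 [395. -28.] [34. 33.] 32 [162. 104.  99.]
[214. 219.] 1521 40 [ 554. -362.] [75. 35.] 84 [104.  98. 105.]
[ 61. 255.] 9179 80 [ 634. -534.] [211. 117.] 55 [26. 33. 99.]
[306. 231.] 1659 35 [ 541. -242.] [62. 59.] 66 [ 87.  46. 106.]
[465. 239.] 4060 78 [481. -22.] [ 80. 237.] 23 [23. 24. 83.]
[470. 279.] 1130 80 [539. -17.] [23. 35.] 58 [25. 37. 91.]
[329. 303.] 926 80 [ 622. -187.] [27. 33.] 54 [ 23. 167. 110.]
[505. 332.] 2073 80 [610.  74.] [  9. 207.] 2 [29. 27. 72.]
[214. 329.] 778 80 [ 715. -307.] [136.  56.] 35 [44. 27. 71.]
[ 13. 345.] 850 80 [ 761. -576.] [38. 86.] 59 [ 39.  25. 139.]
[199. 359.] 1399 80 [ 738. -342.] [69. 74.] 3 [ 70.  27. 118.]
[356. 370.] 595 64 [ 731. -106.] [17. 35.] 28 [ 23. 182.  85.]
```

View pics/w1.png

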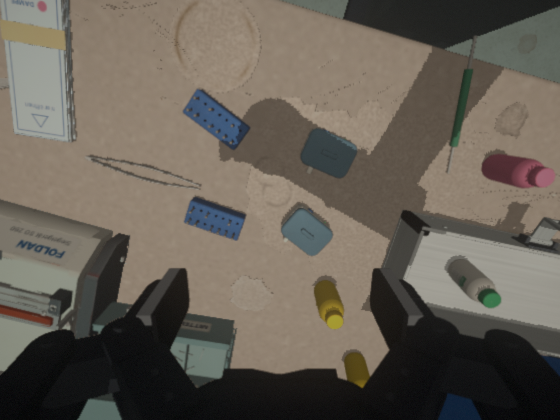

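The wrist view shows both blue blocks at (215,119) and (214,219), both baths at (328,153) and (306,231), and the case corner with the white bottle at (478,285). Next I move over the case.

>>> carry_out([
  [-0.05, 0.15, -0.03],
  [-0.05, 0.15, -0.03],
  [-0.05, 0.15, -0.03],
  [-0.09, 0.31, -0.04],
  [-0.09, 0.31, -0.04],
  [-0.09, 0.31, -0.04],
  [-0.09, 0.31, -0.04],
  [-0.09, 0.31, -0.04],
], roll=[0, 0, 0, 0, 0, 0, 0, 0], claw=[0.085, 0.085, 0.085, 0.085, 0.085, 0.085, 0.085, 0.085])

```text
clock: 3.4
position: [478.6, 23.4, 484.6]
ee_rot: [-0.124, 0.992, -0.0, -0.0]
contact_force: [0.5, -0.5, 0.0]
gripper_width: 85.0
grasp_force: 0.0
```

```bash
python3 - <<'E'
from h import *
p=cam("wrist"); save(p,"w2.png"); print(np.round(read_state()["position"]),read_state()["clock"])
Z={"bottle_center":46,"case":0,"lid_hinge":70,"hasp_pivot":48,"hasp_tab":112,"lid_edge":205,"tray":0}
look(p,list(Z),Z)
X=cloud(p)
# rim of case
m=(abs(X[...,2]-66)<4)&(X[...,0]>420)&(X[...,0]<640)
n,l,st,ce=cv2.connectedComponentsWithStats(m.astype(np.uint8))
for i in range(1,n):
    if st[i,4]>100:
        Q=X[l==i]; r=cv2.minAreaRect(Q[:,:2].astype(np.float32)); print('rim',np.round(ce[i]),st[i,4],np.round(r[0]),np.round(r[1]),round(r[2],1))
m=(X[...,2]<15)&(X[...,2]>2)&(X[...,0]>440)&(X[...,0]<620)
n,l,st,ce=cv2.connectedComponentsWithStats(m.astype(np.uint8))
for i in range(1,n):
    if st[i,4]>800:
        Q=X[l==i]; r=cv2.minAreaRect(Q[:,:2].astype(np.float32)); print('floor',np.round(ce[i]),st[i,4],np.round(r[0]),np.round(r[1]),round(r[2],1),np.nanmedian(Q[:,2]))
np.save("X2.npy",X)
E
```

```text
[479.  23. 485.] 3.45
bottle_center 0.97 [258.  93.] [393. -22.  81.] [392. -25.  46.]
bottle_center 0.65 [244. 213.] [533.  -7.  78.] [544.  -8.  46.]
bottle_center 0.62 [109. 235.] [ 614. -175.   62.] [ 623. -182.   46.]
case 0.65 [278. 211.] [544.  39.   4.] [545.  39.   0.]
lid_hinge 0.64 [267. 273.] [612.  41.  73.] [613.  41.  70.]
lid_hinge 0.38 [531. 206.] [445. 402.   1.] [439. 341.  70.]
hasp_pivot 0.8 [290. 167.] [469.  35.  50.] [469.  35.  48.]
hasp_tab 0.59 [297. 160.] [447.  35. 126.] [449.  37. 112.]
lid_edge 0.63 [255. 376.] [471.  15. 385.] [653.  43. 205.]
tray 0.77 [530. 204.] [442. 398.   1.] [442. 399.   0.]
rim [268. 216.] 2689 [544.  39.] [142. 311.] 2.3
rim [242. 211.] 180 [540. -11.] [33. 26.] 80.9
rim [105. 239.] 140 [ 621. -180.] [28. 20.] 53.8
floor [278. 214.] 15006 [550.  41.] [121. 302.] 2.6 4.07952995145223
```

View pics/w2.png

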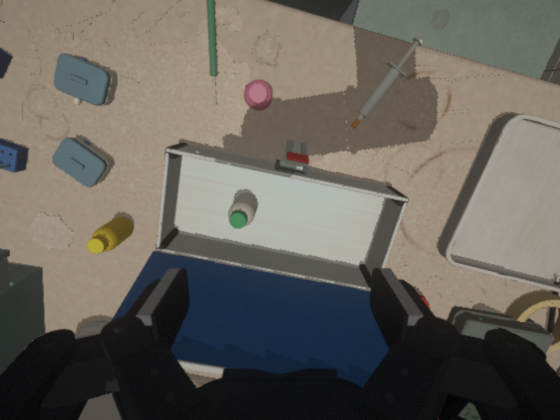

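The white bottle with green cap is at (240,213), standing inside the case. The pink one at (258,95) and the yellow one at (108,237) are outside it and don't fit the description. The hasp tab is at (297,158), the tray to the right, the case at about (544,39) with yaw about 2.3°. The required enlarged crop and the move numbers come next.

```bash
python3 - <<'E'
from h import *
p=cam("wrist"); save(p,"w2c.png",(150,60,350,260),2.5)
X=cloud(p); h=cv2.cvtColor(p["img"],cv2.COLOR_RGB2HSV)
m=(X[...,2]>74)&(X[...,2]<100)&(abs(X[...,0]-540)<40)&(abs(X[...,1]+8)<40)
Q=X[m]; print(len(Q),np.round(Q.min(0)),np.round(Q.max(0)),np.round(np.median(Q,0)))
go([542,-9,150],92.3); go([542,-9,50],92.3)
E
```

```text
270 [532. -23.  74.] [554.  -1.  87.] [541. -12.  85.]
slide [-52.9 -47.8 180. ] roll 12.0 cur closing yaw 104.3 j6 -98
slide [-52.9 -47.8 280. ] roll 12.0 cur closing yaw 104.3 j6 -98
```

View pics/w2c.png

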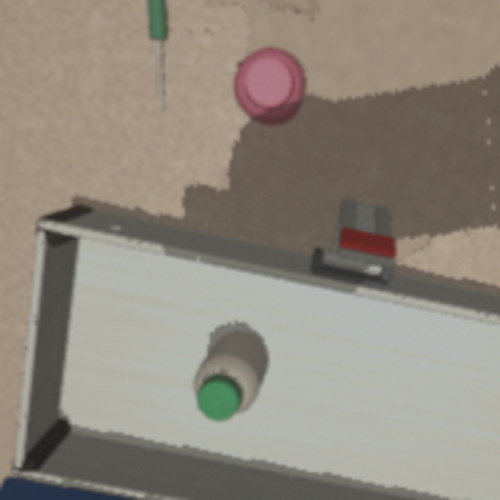

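The crop confirms a white bottle with a green cap inside the case; the pink one outside is not meant.

>>> carry_out([
  [-0.053, -0.051, 0.05],
  [-0.053, -0.051, 0.1],
  [-0.053, -0.051, 0.16],
  [-0.053, -0.051, 0.2],
  [-0.053, -0.051, 0.24],
  [-0.053, -0.051, 0.265],
  [-0.053, -0.051, 0.28],
  [-0.053, -0.051, 0.28],
], roll=[6, 12, 12, 12, 12, 12, 12, 12], claw=[0.085, 0.085, 0.085, 0.085, 0.085, 0.085, 0.085, 0.085])

```text
clock: 4.85
position: [542.9, -11.6, 204.0]
ee_rot: [-0.021, 1.0, -0.0, -0.001]
contact_force: [0.3, -0.3, -0.8]
gripper_width: 85.1
grasp_force: 0.0
```

>>> carry_out([
  [0, 0, 0],
  [0, 0, 0],
  [0, 0, 0],
  [0, 0, 0],
  [0, 0, 0],
  [0, 0, 0],
  [0, 0, 0],
  [0, 0, 0],
], roll=[0, 0, 0, 0, 0, 0, 0, 0], claw=[0.025, 0.025, 0.025, 0.025, 0.025, 0.025, 0.025, 0.025])

```text
clock: 5.85
position: [543.3, -11.5, 205.9]
ee_rot: [-0.021, 1.0, 0.0, 0.001]
contact_force: [-1.4, 1.1, 6.0]
gripper_width: 32.6
grasp_force: 59.3
```

>>> carry_out([
  [0, 0, -0.03],
  [0, 0, -0.07],
  [0, 0, -0.11],
  [0, 0, -0.13],
  [0, 0, -0.15],
  [0, 0, -0.15],
  [0, 0, -0.15],
  [0, 0, -0.15],
], roll=[0, 0, 0, 0, 0, 0, 0, 0], claw=[0.025, 0.025, 0.025, 0.025, 0.025, 0.025, 0.025, 0.025])

```text
clock: 6.85
position: [542.6, -11.6, 353.4]
ee_rot: [-0.021, 1.0, -0.0, -0.001]
contact_force: [1.4, -0.5, -1.0]
gripper_width: 32.7
grasp_force: 59.5
```

```bash
python3 - <<'E'
from h import *
print({k:np.round(v,1) for k,v in read_state().items() if k in("position","gripper_width","grasp_force","contact_force","clock")})
go([442,390,200],92.3); go([442,390,49],92.3)
E
```

```text
{'clock': np.float64(6.8), 'position': array([542.6, -11.6, 353.4]), 'contact_force': array([ 1.4, -0.5, -1. ]), 'grasp_force': np.float64(59.5), 'gripper_width': np.float64(32.7)}
slide [ 83.6 405.5  -1.2] roll 0.1 cur closing yaw 92.4 j6 -104
slide [ 83.2 405.5 149.8] roll 0.1 cur closing yaw 92.4 j6 -104
```

>>> carry_out([
  [0.01, 0.05, 0],
  [0.02, 0.11, 0],
  [0.035, 0.17, 0],
  [0.05, 0.23, 0],
  [0.06, 0.29, 0],
  [0.075, 0.35, 0],
  [0.083, 0.405, 0],
  [0.083, 0.405, 0],
], roll=[0, 0, 0, 0, 0, 0, 0, 0], claw=[0.025, 0.025, 0.025, 0.025, 0.025, 0.025, 0.025, 0.025])

```text
clock: 7.85
position: [442.2, 393.1, 353.2]
ee_rot: [-0.023, 1.0, -0.0, -0.0]
contact_force: [0.1, -0.6, -0.4]
gripper_width: 32.1
grasp_force: 59.8
```

```bash
python3 - <<'E'
from h import *
print({k:np.round(v,1) for k,v in read_state().items() if k in("position","gripper_width","grasp_force","contact_force","clock")})
go([442,390,49])
p=cam("side"); look(p,["bottle_center"])
E
```

```text
{'clock': np.float64(7.8), 'position': array([442.2, 393.1, 353.2]), 'contact_force': array([ 0.1, -0.6, -0.4]), 'grasp_force': np.float64(59.8), 'gripper_width': np.float64(32.1)}
slide [ 1.000e-01 -2.800e+00  1.495e+02] roll 0 cur closing yaw 92.6 j6 -145
bottle_center 0.8 [229. 215.] [387. -39.  58.] 
bottle_center 0.66 [350. 218.] [ 731. -117.   50.] 
bottle_center 0.65 [321. 232.] [ 612. -197.   49.] 
bottle_center 0.64 [333. 206.] [722.  -4.  46.]
```

>>> carry_out([
  [0, 0, 0.05],
  [0, 0, 0.09],
  [0, 0, 0.12],
  [0, 0, 0.135],
  [0, 0, 0.145],
  [0, 0, 0.149],
  [0, 0, 0.149],
  [0, 0, 0.149],
], roll=[0, 0, 0, 0, 0, 0, 0, 0], claw=[0.025, 0.025, 0.025, 0.025, 0.025, 0.025, 0.025, 0.025])

```text
clock: 8.95
position: [443.4, 389.9, 206.6]
ee_rot: [-0.021, 1.0, 0.001, 0.001]
contact_force: [-0.3, -1.0, -1.2]
gripper_width: 32.4
grasp_force: 59.8
```

>>> carry_out([
  [0, 0, 0],
  [0, 0, 0],
  [0, 0, 0],
  [0, 0, 0],
  [0, 0, 0],
  [0, 0, -0.03],
  [0, 0, -0.08],
  [0, 0, -0.13],
], roll=[0, 0, 0, 0, 0, 0, 0, 0], claw=[0.05, 0.07, 0.07, 0.07, 0.07, 0.07, 0.07, 0.07])

```text
clock: 9.95
position: [443.1, 389.5, 336.8]
ee_rot: [-0.021, 1.0, -0.0, -0.0]
contact_force: [0.2, 0.6, -0.1]
gripper_width: 69.8
grasp_force: 0.0
```

>>> carry_out([
  [0, 0, -0.05],
  [0, 0, -0.1],
  [0, 0, -0.12],
  [0, 0, -0.12],
  [0, 0, -0.12],
  [0, 0, -0.12],
  [0, 0, -0.12],
  [0, 0, -0.12],
], roll=[0, 0, 0, 0, 0, 0, 0, 0], claw=[0.07, 0.07, 0.07, 0.07, 0.07, 0.07, 0.07, 0.07])

```text
clock: 10.95
position: [443.3, 389.7, 455.2]
ee_rot: [-0.021, 1.0, -0.0, -0.0]
contact_force: [-0.3, 0.4, 0.8]
gripper_width: 69.6
grasp_force: 0.0
```

```bash
python3 - <<'E'
from h import *
p=cam("wrist"); look(p,["bottle_center","tray"],{"bottle_center":43,"tray":0})
X=cloud(p); m=(X[...,2]>20)&(X[...,2]<90)&(abs(X[...,0]-442)<90)&(abs(X[...,1]-395)<90); Q=X[m]
print(len(Q),np.round(Q.min(0)),np.round(Q.max(0)),np.round(np.median(Q,0)))
go([450,-250,260],110)
E
```

```text
bottle_center 0.55 [277. 179.] [438. 388.  82.] [447. 388.  43.]
tray 0.59 [288. 171.] [433. 400.  63.] [445. 403.   0.]
759 [426. 373.  20.] [458. 408.  84.] [437. 390.  67.]
slide [  19.7 -639.3   41. ] roll -17.6 cur closing yaw 92.4 j6 -145
```

>>> carry_out([
  [0, -0.05, 0],
  [0, -0.11, 0],
  [0, -0.17, 0],
  [0, -0.23, 0],
  [0, -0.29, 0],
  [0, -0.35, 0],
  [0, -0.41, 0],
  [0, -0.47, 0],
], roll=[0, 0, 0, 0, 0, 0, 0, 0], claw=[0.085, 0.085, 0.085, 0.085, 0.085, 0.085, 0.085, 0.085])

```text
clock: 12.1
position: [462.2, -81.9, 456.2]
ee_rot: [-0.021, 1.0, 0.0, 0.001]
contact_force: [0.4, 0.6, -0.0]
gripper_width: 85.2
grasp_force: 0.0
```

>>> carry_out([
  [0, -0.06, 0],
  [0, -0.12, 0.05],
  [-0.01, -0.17, 0.05],
  [-0.01, -0.17, 0.05],
  [-0.01, -0.17, 0.05],
  [-0.01, -0.17, 0.05],
  [-0.01, -0.17, 0.05],
  [-0.01, -0.17, 0.05],
], roll=[0, 0, 0, 0, 0, 0, 0, 0], claw=[0.085, 0.085, 0.085, 0.085, 0.085, 0.085, 0.085, 0.085])

```text
clock: 13.1
position: [479.7, -248.6, 406.3]
ee_rot: [-0.021, 1.0, -0.0, 0.0]
contact_force: [-0.0, 0.6, 0.0]
gripper_width: 85.4
grasp_force: 0.0
```

```bash
cat >> h.py <<'E'
def items(n=None):
    """segment blue blocks and baths; centre from the top face; long-axis angle"""
    p=cam("wrist"); 
    if n: save(p,n)
    X=cloud(p); h=cv2.cvtColor(p["img"],cv2.COLOR_RGB2HSV); m=(X[...,2]>13)&(X[...,2]<60)
    k,l,st,ce=cv2.connectedComponentsWithStats(m.astype(np.uint8)); out=[]
    for i in range(1,k):
        if st[i,4]<600: continue
        Q=X[l==i]; hh=h[l==i].mean(0); t=np.percentile(Q[:,2],98)
        if not(80<hh[0]<115) or Q[:,1].max()-Q[:,1].min()>110 or t>46: continue
        S=Q[(Q[:,2]>18)&(Q[:,2]<26)] if t>37 else Q[Q[:,2]>26]
        if len(S)<50: continue
        r=cv2.minAreaRect(S[:,:2].astype(np.float32)); (a,b)=r[1]; ang=r[2] if a>b else r[2]+90
        print("block" if t>37 else "bath",np.round(ce[i]),"c",np.round(r[0],1),"size",np.round(r[1]),"long",round(ang%180,1),"grasp yaw",round((ang+90)%180,1),"top",round(float(t)))
        out.append((r[0],ang))
    return out
E
python3 - <<'E'
from h import *
print(read_state()["clock"],read_state()["position"])
for c,a in items("w3.png"): go([c[0],c[1],130],a+90)
E
```

```text
13.1 [ 479.71712209 -248.6052723   406.25184377]
bath [155. 127.] c [ 428.1 -384.7] size [64. 19.] long 66.7 grasp yaw 156.7 top 36
bath [285. 137.] c [ 431.4 -243.3] size [62. 46.] long 81.5 grasp yaw 171.5 top 33
bath [284. 227.] c [ 537.1 -240.3] size [62. 46.] long 65.4 grasp yaw 155.4 top 32
bath [182. 235.] c [ 554.4 -362.5] size [64. 19.] long 83.3 grasp yaw 173.3 top 36
slide [  57.5 -133.6  121.4] roll -64.2 cur closing yaw 92.4 j6 -77
slide [ 48.3   7.6 121.4] roll -79.0 cur closing yaw 92.4 j6 -77
slide [-57.6   6.1 121.5] roll -63.0 cur closing yaw 92.4 j6 -77
slide [ -69.6 -116.8  121.5] roll -80.9 cur closing yaw 92.4 j6 -77
```

View pics/w3.png

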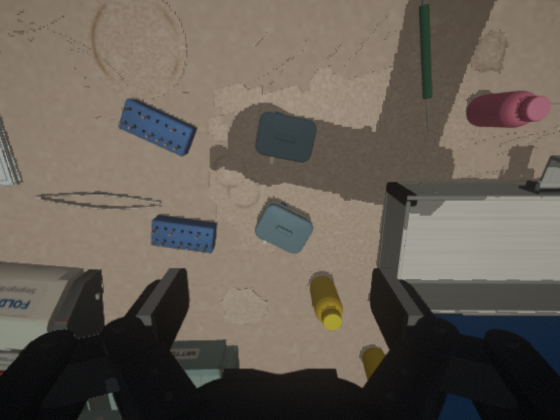

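The view shows baths at (285,137) and (284,227) and blocks at (157,127) and (183,235), none moved. I grasp the near bath at (431,-243) first.

>>> carry_out([
  [0.048, 0.008, 0.02],
  [0.048, 0.008, 0.04],
  [0.048, 0.008, 0.06],
  [0.048, 0.008, 0.08],
  [0.048, 0.008, 0.1],
  [0.048, 0.008, 0.11],
  [0.048, 0.008, 0.12],
  [0.048, 0.008, 0.12],
], roll=[-10, -20, -30, -40, -50, -60, -70, -79], claw=[0.07, 0.07, 0.07, 0.07, 0.07, 0.07, 0.07, 0.07])

```text
clock: 14.15
position: [431.3, -243.2, 285.0]
ee_rot: [-0.654, 0.756, 0.001, -0.0]
contact_force: [0.7, 0.5, 0.1]
gripper_width: 70.1
grasp_force: 0.0
```

```bash
python3 - <<'E'
from h import *
for c,a in items(): go([c[0],c[1],22],a+90)
go([431.4,-243.3,22],171.5)
E
```

```text
bath [248.  33.] c [ 438.4 -370.3] size [21. 20.] long 8.3 grasp yaw 98.3 top 36
bath [74. 68.] c [ 554.2 -363.2] size [63. 20.] long 83.6 grasp yaw 173.6 top 36
bath [280. 212.] c [ 430.9 -244. ] size [62. 46.] long 81.5 grasp yaw 171.5 top 33
bath [147. 234.] c [ 536.7 -240.8] size [62. 47.] long 64.5 grasp yaw 154.5 top 32
slide [124.8 -25.1 108.7] roll 73.6 cur closing yaw 171.9 j6 2
slide [ 101.5 -138.7  108.7] roll -1.7 cur closing yaw 171.9 j6 2
slide [  0.8   0.2 108.7] roll 0.4 cur closing yaw 171.9 j6 2
slide [ -17.3 -104.   108.7] roll 17.4 cur closing yaw 171.9 j6 2
slide [ 1.000e-01 -2.000e-01  1.087e+02] roll 0.4 cur closing yaw 171.9 j6 2
```

Aligned. I descend, close and lift.

>>> carry_out([
  [0, 0, 0.04],
  [0, 0, 0.07],
  [0, 0, 0.09],
  [0, 0, 0.1],
  [0, 0, 0.105],
  [0, 0, 0.108],
  [0, 0, 0.108],
  [0, 0, 0.108],
], roll=[0, 0, 0, 0, 0, 0, 0, 0], claw=[0.07, 0.07, 0.07, 0.07, 0.07, 0.07, 0.07, 0.07])

```text
clock: 15.2
position: [431.5, -243.5, 178.2]
ee_rot: [-0.652, 0.758, -0.0, 0.0]
contact_force: [-0.8, -0.2, 1.1]
gripper_width: 70.0
grasp_force: 0.0
```

>>> carry_out([
  [0, 0, 0],
  [0, 0, 0],
  [0, 0, 0],
  [0, 0, 0],
  [0, 0, 0],
  [0, 0, 0],
  [0, 0, 0],
  [0, 0, 0],
], roll=[0, 0, 0, 0, 0, 0, 0, 0], claw=[0.036, 0.036, 0.036, 0.036, 0.036, 0.036, 0.036, 0.036])

```text
clock: 16.2
position: [431.6, -243.5, 178.4]
ee_rot: [-0.652, 0.758, -0.0, 0.0]
contact_force: [-0.1, 1.1, 6.7]
gripper_width: 43.9
grasp_force: 61.8
```

>>> carry_out([
  [0, 0, -0.03],
  [0, 0, -0.07],
  [0, 0, -0.12],
  [0, 0, -0.16],
  [0, 0, -0.18],
  [0, 0, -0.18],
  [0, 0, -0.18],
  [0, 0, -0.18],
], roll=[0, 0, 0, 0, 0, 0, 0, 0], claw=[0.036, 0.036, 0.036, 0.036, 0.036, 0.036, 0.036, 0.036])

```text
clock: 17.2
position: [431.1, -243.3, 356.1]
ee_rot: [-0.652, 0.758, 0.001, -0.001]
contact_force: [0.4, -0.4, -1.3]
gripper_width: 43.8
grasp_force: 62.0
```

```bash
python3 - <<'E'
from h import *
go([540,138,200],92.3)
E
```

```text
slide [-393.3  -50.9    1.4] roll 79.1 cur closing yaw 171.4 j6 2
```

>>> carry_out([
  [-0.05, -0.006, 0],
  [-0.1, -0.013, 0],
  [-0.15, -0.019, 0],
  [-0.2, -0.026, 0],
  [-0.25, -0.032, 0],
  [-0.3, -0.039, 0],
  [-0.35, -0.045, 0],
  [-0.393, -0.051, 0],
], roll=[10, 20, 30, 40, 50, 60, 70, 79], claw=[0.036, 0.036, 0.036, 0.036, 0.036, 0.036, 0.036, 0.036])

```text
clock: 18.2
position: [541.0, 139.4, 356.4]
ee_rot: [-0.018, 1.0, -0.0, -0.001]
contact_force: [0.2, -1.4, -1.7]
gripper_width: 43.8
grasp_force: 62.0
```

```bash
python3 - <<'E'
from h import *
s=read_state(); print(s["gripper_width"],s["grasp_force"],s["contact_force"],s["joints"])
go([540,138,30],92.3)
E
```

```text
43.75226244373603 61.98942423798144 [ 0.16697476 -1.35803775 -1.68752185] [ 5.42280845e-01  3.13303644e-01 -2.27873688e-01 -1.26361512e-04
 -1.03180371e+00 -2.07609164e+00]
slide [  0.4  -1.1 171.7] roll -0.2 cur closing yaw 92.1 j6 -119
```

>>> carry_out([
  [0, 0, 0.04],
  [0, 0, 0.08],
  [0, -0.001, 0.12],
  [0, -0.001, 0.145],
  [0, -0.001, 0.16],
  [0, -0.001, 0.167],
  [0, -0.001, 0.172],
  [0, -0.001, 0.172],
], roll=[0, 0, 0, 0, 0, 0, 0, 0], claw=[0.036, 0.036, 0.036, 0.036, 0.036, 0.036, 0.036, 0.036])

```text
clock: 19.2
position: [540.6, 134.8, 186.3]
ee_rot: [-0.02, 1.0, -0.001, -0.001]
contact_force: [0.4, -7.4, -1.2]
gripper_width: 43.9
grasp_force: 66.6
```

>>> carry_out([
  [0, 0, 0],
  [0, 0, 0],
  [0, 0, 0],
  [0, 0, 0],
  [0, 0, -0.02],
  [0, 0, -0.06],
  [0, 0, -0.11],
  [0, 0, -0.17],
], roll=[0, 0, 0, 0, 0, 0, 0, 0], claw=[0.056, 0.056, 0.056, 0.056, 0.056, 0.056, 0.056, 0.056])

```text
clock: 20.2
position: [540.7, 136.3, 358.1]
ee_rot: [-0.021, 1.0, 0.0, 0.001]
contact_force: [0.5, 0.6, -0.3]
gripper_width: 56.0
grasp_force: 0.0
```

>>> carry_out([
  [0, -0.05, -0.02],
  [0, -0.11, -0.04],
  [0, -0.17, -0.06],
  [-0.005, -0.23, -0.06],
  [-0.01, -0.29, -0.06],
  [-0.01, -0.34, -0.06],
  [-0.01, -0.36, -0.06],
  [-0.01, -0.36, -0.06],
], roll=[0, 0, 0, -10, -20, -30, -40, -50], claw=[0.07, 0.07, 0.07, 0.07, 0.07, 0.07, 0.07, 0.07])

```text
clock: 21.2
position: [565.4, -224.9, 416.8]
ee_rot: [-0.442, 0.897, -0.001, 0.001]
contact_force: [0.2, 0.1, -1.0]
gripper_width: 70.0
grasp_force: 0.0
```

```bash
python3 - <<'E'
from h import *
for c,a in items("w4.png"): go([c[0],c[1],110],a+90)
E
```

```text
bath [209.  69.] c [ 554.3 -362.6] size [64. 19.] long 84.3 grasp yaw 174.3 top 36
bath [292. 152.] c [ 537.2 -240.1] size [62. 46.] long 65.0 grasp yaw 155.0 top 33
slide [117.3 -74.1 152.3] roll -31.5 cur closing yaw 142.8 j6 -31
slide [ 30.1  13.5 152.1] roll -12.2 cur closing yaw 142.8 j6 -31
```

View pics/w4.png

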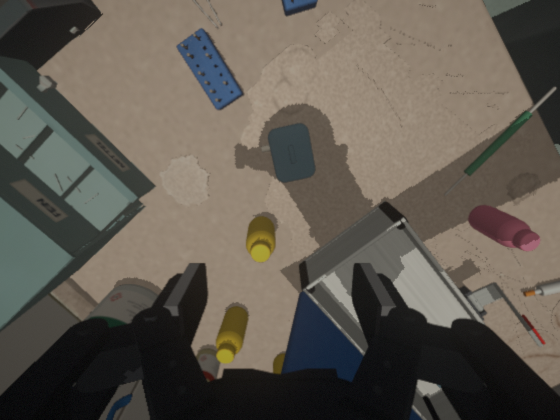

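The far bath at (292,152) is unmoved. The first placing brushed the end wall lightly, so I'll keep later slots further in. Grasping the second bath.

>>> carry_out([
  [0.03, 0.0135, 0.05],
  [0.03, 0.0135, 0.11],
  [0.03, 0.0135, 0.16],
  [0.03, 0.0135, 0.2],
  [0.03, 0.0135, 0.22],
  [0.03, 0.0135, 0.235],
  [0.03, 0.0135, 0.24],
  [0.03, 0.0135, 0.24],
], roll=[-6, -12, -12, -12, -12, -12, -12, -12], claw=[0.07, 0.07, 0.07, 0.07, 0.07, 0.07, 0.07, 0.07])

```text
clock: 22.25
position: [537.0, -238.3, 176.3]
ee_rot: [-0.533, 0.846, -0.0, 0.0]
contact_force: [-0.1, -0.1, -0.1]
gripper_width: 69.8
grasp_force: 0.0
```

>>> carry_out([
  [0, 0, 0],
  [0, 0, 0],
  [0, 0, 0],
  [0, 0, 0],
  [0, 0, 0],
  [0, 0, 0],
  [0, 0, 0],
  [0, 0, 0],
], roll=[0, 0, 0, 0, 0, 0, 0, 0], claw=[0.036, 0.036, 0.036, 0.036, 0.036, 0.036, 0.036, 0.036])

```text
clock: 23.25
position: [537.3, -238.4, 177.1]
ee_rot: [-0.533, 0.846, -0.001, 0.001]
contact_force: [-0.6, 1.1, 6.0]
gripper_width: 43.7
grasp_force: 61.7
```

>>> carry_out([
  [0, 0, -0.03],
  [0, 0, -0.07],
  [0, 0, -0.12],
  [0, 0, -0.16],
  [0, 0, -0.18],
  [0, 0, -0.18],
  [0, 0, -0.18],
  [0, 0, -0.18],
], roll=[0, 0, 0, 0, 0, 0, 0, 0], claw=[0.036, 0.036, 0.036, 0.036, 0.036, 0.036, 0.036, 0.036])

```text
clock: 24.25
position: [536.4, -238.2, 353.9]
ee_rot: [-0.533, 0.846, 0.001, -0.001]
contact_force: [0.5, -0.2, -0.9]
gripper_width: 43.7
grasp_force: 61.4
```

```bash
python3 - <<'E'
from h import *
go([543,67,200],92.3)
E
```

```text
slide [-278.1  125.6   -0.5] roll 62.1 cur closing yaw 154.4 j6 -17
```

>>> carry_out([
  [-0.04, 0.018, 0],
  [-0.08, 0.036, 0],
  [-0.12, 0.054, 0],
  [-0.16, 0.072, 0],
  [-0.2, 0.09, 0],
  [-0.24, 0.108, 0],
  [-0.278, 0.1255, 0],
  [-0.278, 0.1255, 0],
], roll=[10, 20, 30, 40, 50, 60, 62, 62], claw=[0.036, 0.036, 0.036, 0.036, 0.036, 0.036, 0.036, 0.036])

```text
clock: 25.25
position: [543.8, 69.0, 354.7]
ee_rot: [-0.023, 1.0, -0.0, -0.001]
contact_force: [-0.3, -1.6, -1.4]
gripper_width: 43.9
grasp_force: 61.4
```

```bash
python3 - <<'E'
from h import *
s=read_state(); print(s["gripper_width"],s["grasp_force"],s["contact_force"])
p=cam("wrist"); save(p,"w5.png"); X=cloud(p)
M=np.array([[np.cos(.04),np.sin(.04)],[-np.sin(.04),np.cos(.04)]]); C=(X[...,:2]-[544,39])@M.T
m=(X[...,2]>28)&(X[...,2]<44)&(abs(C[...,0])<60)&(abs(C[...,1])<145); Q=C[m]
print(len(Q),np.round(Q.min(0)) if len(Q) else '',np.round(Q.max(0)) if len(Q) else '')
go([543,67,29],92.3)
E
```

```text
43.879924417826 61.44665888108648 [-0.28424203 -1.59219202 -1.44793488]
3065 [ -60. -145.] [ 60. 145.]
slide [ 1.00e-01 -4.00e-01  1.71e+02] roll 0.2 cur closing yaw 92.5 j6 -112
```

View pics/w5.png

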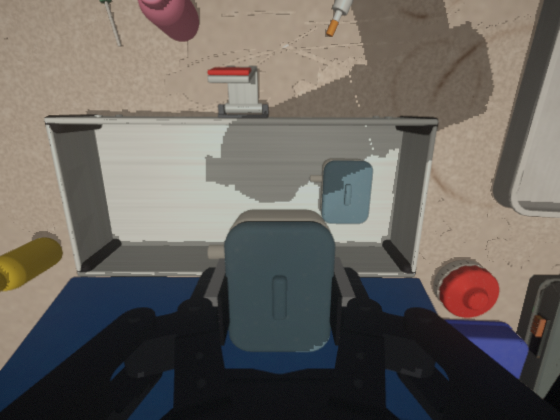

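Bath 1 sits in the case at (347,190) and bath 2 is held squarely over its slot. I lower it and release.

>>> carry_out([
  [0, 0, 0.04],
  [0, 0, 0.08],
  [0, 0, 0.12],
  [0, 0, 0.145],
  [0, 0, 0.16],
  [0, 0, 0.167],
  [0, 0, 0.171],
  [0, 0, 0.171],
], roll=[0, 0, 0, 0, 0, 0, 0, 0], claw=[0.036, 0.036, 0.036, 0.036, 0.036, 0.036, 0.036, 0.036])

```text
clock: 26.3
position: [544.0, 66.6, 185.3]
ee_rot: [-0.021, 1.0, 0.0, 0.001]
contact_force: [0.3, 0.2, -1.2]
gripper_width: 43.9
grasp_force: 61.4
```

>>> carry_out([
  [0, 0, 0],
  [0, 0, 0],
  [0, 0, 0],
  [0, 0, 0],
  [0, 0, -0.02],
  [0, 0, -0.06],
  [0, 0, -0.11],
  [0, 0, -0.17],
], roll=[0, 0, 0, 0, 0, 0, 0, 0], claw=[0.054, 0.054, 0.054, 0.054, 0.054, 0.054, 0.054, 0.054])

```text
clock: 27.3
position: [543.4, 66.5, 355.5]
ee_rot: [-0.021, 1.0, -0.0, -0.001]
contact_force: [1.1, 0.5, 0.2]
gripper_width: 54.0
grasp_force: 0.0
```

>>> carry_out([
  [0.01, -0.05, -0.02],
  [0.02, -0.11, -0.04],
  [0.03, -0.17, -0.06],
  [0.04, -0.23, -0.06],
  [0.05, -0.29, -0.06],
  [0.06, -0.34, -0.06],
  [0.06, -0.38, -0.06],
  [0.06, -0.38, -0.06],
], roll=[0, 0, -10, -20, -30, -40, -50, -60], claw=[0.07, 0.07, 0.07, 0.07, 0.07, 0.07, 0.07, 0.07])

```text
clock: 28.3
position: [498.9, -318.5, 413.9]
ee_rot: [-0.517, 0.856, 0.0, -0.0]
contact_force: [-0.3, 0.5, -0.7]
gripper_width: 70.5
grasp_force: 0.0
```

```bash
python3 - <<'E'
from h import *
for c,a in items(): go([c[0],c[1],110],a+90)
p=cam("wrist"); look(p,["block_1_center"],{"block_1_center":11})
E
```

```text
bath [308.  93.] c [ 427.8 -385. ] size [62. 19.] long 67.4 grasp yaw 157.4 top 36
bath [219. 166.] c [ 554.2 -362.7] size [62. 19.] long 84.2 grasp yaw 174.2 top 37
slide [ 92.8  31.7 149.3] roll -4.7 cur closing yaw 152.6 j6 -11
slide [ 14.8 -70.3 149.2] roll -21.6 cur closing yaw 152.6 j6 -11
block_1_center 0.61 [220. 161.] [ 550. -367.   21.] [ 552. -366.   11.]
```

>>> carry_out([
  [0.05, 0.016, 0.03],
  [0.093, 0.0315, 0.08],
  [0.093, 0.0315, 0.14],
  [0.093, 0.0315, 0.19],
  [0.093, 0.0315, 0.22],
  [0.093, 0.0315, 0.234],
  [0.093, 0.0315, 0.239],
  [0.093, 0.0315, 0.239],
], roll=[-5, -5, -5, -5, -5, -5, -5, -5], claw=[0.06, 0.06, 0.06, 0.06, 0.06, 0.06, 0.06, 0.06])

```text
clock: 29.45
position: [428.9, -383.1, 176.7]
ee_rot: [-0.554, 0.833, -0.001, 0.0]
contact_force: [0.2, 0.6, -0.3]
gripper_width: 60.3
grasp_force: 0.0
```

>>> carry_out([
  [0, 0, 0],
  [0, 0, 0],
  [0, 0, 0],
  [0, 0, 0],
  [0, 0, 0],
  [0, 0, 0],
  [0, 0, 0],
  [0, 0, 0],
], roll=[0, 0, 0, 0, 0, 0, 0, 0], claw=[0.024, 0.024, 0.024, 0.024, 0.024, 0.024, 0.024, 0.024])

```text
clock: 30.45
position: [428.9, -383.4, 177.2]
ee_rot: [-0.554, 0.833, -0.001, 0.001]
contact_force: [0.4, 1.4, 5.4]
gripper_width: 32.8
grasp_force: 61.7
```

>>> carry_out([
  [0, 0, -0.03],
  [0, 0, -0.07],
  [0, 0, -0.12],
  [0, 0, -0.16],
  [0, 0, -0.18],
  [0, 0, -0.18],
  [0, 0, -0.18],
  [0, 0, -0.18],
], roll=[0, 0, 0, 0, 0, 0, 0, 0], claw=[0.024, 0.024, 0.024, 0.024, 0.024, 0.024, 0.024, 0.024])

```text
clock: 31.45
position: [428.1, -383.0, 353.9]
ee_rot: [-0.553, 0.833, 0.002, -0.001]
contact_force: [-0.0, 0.4, -2.7]
gripper_width: 32.7
grasp_force: 60.8
```

```bash
python3 - <<'E'
from h import *
go([545.4,4,200],92.3)
E
```

```text
slide [-4.021e+02  4.120e+01 -4.000e-01] roll 64.9 cur closing yaw 157.2 j6 3
```

>>> carry_out([
  [-0.05, 0.005, 0],
  [-0.1, 0.01, 0],
  [-0.155, 0.016, 0],
  [-0.21, 0.021, 0],
  [-0.265, 0.027, 0],
  [-0.32, 0.033, 0],
  [-0.37, 0.038, 0],
  [-0.402, 0.041, 0],
], roll=[10, 20, 30, 40, 50, 60, 65, 65], claw=[0.024, 0.024, 0.024, 0.024, 0.024, 0.024, 0.024, 0.024])

```text
clock: 32.45
position: [546.6, 5.8, 354.6]
ee_rot: [-0.02, 1.0, -0.0, -0.001]
contact_force: [0.4, -1.0, -1.0]
gripper_width: 32.8
grasp_force: 60.7
```

```bash
python3 - <<'E'
from h import *
s=read_state(); print(s["gripper_width"],s["grasp_force"],s["contact_force"])
p=cam("wrist"); save(p,"w6.png")
for px in [(300,200),(347,190)]: print(at_z(p,px,35))
go([545.4,4,28],92.3)
E
```

```text
32.819387972217584 60.71510195732117 [ 0.38046882 -0.95983232 -1.01426088]
[549.68255472  26.33519625  35.        ]
[538.19121242  69.77809641  35.        ]
slide [  2.7  -4.  171.9] roll 0.2 cur closing yaw 92.5 j6 -105
```

View pics/w6.png

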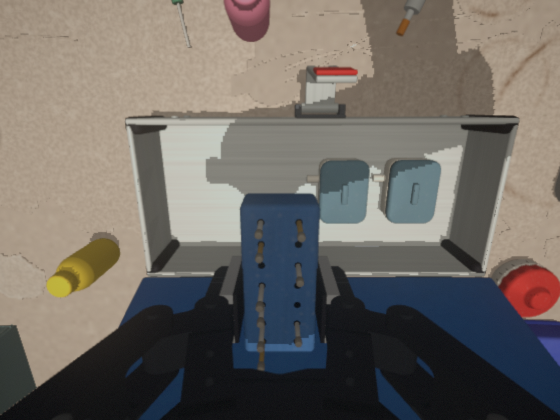

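Both baths are in the case at (343,190) and (413,190), and the block is held. I re-read the state and lower.

```bash
python3 - <<'E'
from h import *
print(read_state()["position"],read_state()["clock"]); go([545.4,2,27],92.3)
E
```

```text
[547.72770733   7.92679433 354.64276814] 32.5
slide [  2.7  -6.  172.9] roll 0.2 cur closing yaw 92.5 j6 -105
```

>>> carry_out([
  [0, -0.002, 0.03],
  [0, -0.002, 0.06],
  [0, -0.002, 0.09],
  [0, -0.002, 0.12],
  [0, -0.002, 0.12],
  [0, -0.002, 0.12],
  [0, -0.002, 0.12],
  [0, -0.002, 0.12],
], roll=[0, 0, 0, 0, 0, 0, 0, 0], claw=[0.024, 0.024, 0.024, 0.024, 0.024, 0.024, 0.024, 0.024])

```text
clock: 33.5
position: [546.4, 1.4, 236.8]
ee_rot: [-0.019, 1.0, 0.0, 0.001]
contact_force: [0.3, -0.2, -3.2]
gripper_width: 32.5
grasp_force: 60.7
```

```bash
python3 - <<'E'
from h import *
print(read_state()["position"],read_state()["clock"],read_state()["gripper_width"]); go([545.4,2,27],92.3)
E
```

```text
[546.43666745   1.43303581 236.81338173] 33.5 32.54169141492071
slide [ 1.5  0.5 55.1] roll -0.1 cur closing yaw 92.2 j6 -105
```

>>> carry_out([
  [0.001, 0, 0.02],
  [0.001, 0, 0.035],
  [0.001, 0, 0.045],
  [0.001, 0, 0.05],
  [0.001, 0, 0.054],
  [0.001, 0, 0.054],
  [0.001, 0, 0.054],
  [0.001, 0, 0.054],
], roll=[0, 0, 0, 0, 0, 0, 0, 0], claw=[0.024, 0.024, 0.024, 0.024, 0.024, 0.024, 0.024, 0.024])

```text
clock: 34.5
position: [545.5, 1.4, 182.3]
ee_rot: [-0.02, 1.0, 0.0, 0.001]
contact_force: [-0.1, 0.7, 2.2]
gripper_width: 32.7
grasp_force: 61.3
```

>>> carry_out([
  [0, 0, 0],
  [0, 0, 0],
  [0, 0, 0],
  [0, 0, 0],
  [0, 0, -0.02],
  [0, 0, -0.06],
  [0, 0, -0.11],
  [0, 0, -0.17],
], roll=[0, 0, 0, 0, 0, 0, 0, 0], claw=[0.042, 0.042, 0.042, 0.042, 0.042, 0.042, 0.042, 0.042])

```text
clock: 35.5
position: [544.8, 1.3, 352.5]
ee_rot: [-0.019, 1.0, -0.0, -0.001]
contact_force: [1.4, -0.0, -0.6]
gripper_width: 42.1
grasp_force: 0.0
```

>>> carry_out([
  [0, -0.05, -0.02],
  [0, -0.1, -0.04],
  [0, -0.15, -0.06],
  [0, -0.2, -0.06],
  [0, -0.25, -0.06],
  [0, -0.3, -0.06],
  [0, -0.34, -0.06],
  [0, -0.34, -0.06],
], roll=[-10, -20, -30, -40, -50, -60, -70, -80], claw=[0.06, 0.06, 0.06, 0.06, 0.06, 0.06, 0.06, 0.06])

```text
clock: 36.5
position: [558.0, -341.2, 410.5]
ee_rot: [-0.658, 0.753, 0.001, -0.0]
contact_force: [-0.3, 1.6, -1.0]
gripper_width: 60.2
grasp_force: 0.0
```

>>> carry_out([
  [0, 0, 0],
  [0, 0, 0],
], roll=[0, 0], claw=[0.06, 0.06])

```text
clock: 36.75
position: [558.4, -338.0, 411.7]
ee_rot: [-0.657, 0.754, 0.0, -0.0]
contact_force: [0.6, 0.0, -0.2]
gripper_width: 59.8
grasp_force: 0.0
```

```bash
python3 - <<'E'
from h import *
for c,a in items(): go([c[0],c[1],20],a+90)
p=cam("wrist"); look(p,["block_1_center"],{"block_1_center":11})
E
```

```text
bath [280. 156.] c [ 554.5 -362.8] size [62. 19.] long 84.1 grasp yaw 174.1 top 36
slide [ 25.3   0.6 237.1] roll -1.9 cur closing yaw 172.2 j6 9
block_1_center 0.64 [280. 151.] [ 553. -370.   21.] [ 554. -368.   11.]
```

>>> carry_out([
  [0.025, 0.0005, 0.04],
  [0.025, 0.0005, 0.1],
  [0.025, 0.0005, 0.16],
  [0.025, 0.0005, 0.2],
  [0.025, 0.0005, 0.22],
  [0.025, 0.0005, 0.232],
  [0.025, 0.0005, 0.236],
  [0.025, 0.0005, 0.236],
], roll=[-2, -2, -2, -2, -2, -2, -2, -2], claw=[0.06, 0.06, 0.06, 0.06, 0.06, 0.06, 0.06, 0.06])

```text
clock: 37.9
position: [554.9, -363.1, 176.5]
ee_rot: [-0.671, 0.742, -0.001, 0.0]
contact_force: [0.2, -0.1, -0.8]
gripper_width: 59.9
grasp_force: 0.0
```

>>> carry_out([
  [0, 0, 0],
  [0, 0, 0],
  [0, 0, 0],
  [0, 0, 0],
  [0, 0, 0],
  [0, 0, 0],
  [0, 0, 0],
  [0, 0, 0],
], roll=[0, 0, 0, 0, 0, 0, 0, 0], claw=[0.024, 0.024, 0.024, 0.024, 0.024, 0.024, 0.024, 0.024])

```text
clock: 38.9
position: [555.0, -363.2, 177.1]
ee_rot: [-0.671, 0.742, -0.001, 0.0]
contact_force: [0.4, 0.2, 6.3]
gripper_width: 32.8
grasp_force: 62.0
```

>>> carry_out([
  [0, 0, -0.03],
  [0, 0, -0.07],
  [0, 0, -0.12],
  [0, 0, -0.16],
  [0, 0, -0.18],
  [0, 0, -0.18],
  [0, 0, -0.18],
  [0, 0, -0.18],
], roll=[0, 0, 0, 0, 0, 0, 0, 0], claw=[0.024, 0.024, 0.024, 0.024, 0.024, 0.024, 0.024, 0.024])

```text
clock: 39.9
position: [554.3, -363.0, 353.6]
ee_rot: [-0.671, 0.742, 0.002, -0.001]
contact_force: [0.5, -0.1, -1.0]
gripper_width: 32.7
grasp_force: 61.2
```

```bash
python3 - <<'E'
from h import *
go([547.5,-55,200],92.3)
E
```

```text
slide [-305.5   37.3   -0.6] roll 81.9 cur closing yaw 174.2 j6 13
```

>>> carry_out([
  [-0.04, 0.005, 0],
  [-0.08, 0.01, 0],
  [-0.12, 0.015, 0],
  [-0.16, 0.02, 0],
  [-0.2, 0.025, 0],
  [-0.24, 0.03, 0],
  [-0.28, 0.034, 0],
  [-0.305, 0.037, 0],
], roll=[10.3, 20.6, 31, 41, 51.5, 62, 72, 82], claw=[0.024, 0.024, 0.024, 0.024, 0.024, 0.024, 0.024, 0.024])

```text
clock: 40.9
position: [548.2, -54.2, 354.8]
ee_rot: [-0.017, 1.0, -0.0, -0.001]
contact_force: [0.5, -0.2, -0.9]
gripper_width: 32.5
grasp_force: 61.2
```

>>> carry_out([
  [0, 0, 0.03],
  [0, 0, 0.06],
  [0, 0, 0.09],
  [0, 0, 0.115],
  [0, 0, 0.115],
  [0, 0, 0.115],
  [0, 0, 0.115],
  [0, 0, 0.115],
], roll=[0, 0, 0, 0, 0, 0, 0, 0], claw=[0.024, 0.024, 0.024, 0.024, 0.024, 0.024, 0.024, 0.024])

```text
clock: 41.9
position: [548.6, -55.9, 241.7]
ee_rot: [-0.019, 1.0, 0.0, 0.001]
contact_force: [-0.1, -0.3, -1.3]
gripper_width: 32.4
grasp_force: 61.1
```

```bash
python3 - <<'E'
from h import *
go([547.5,-55,27.5],92.3)
p=cam("wrist"); save(p,"w7.png")
E
```

```text
slide [ 1.5  0.9 59.5] roll -0.1 cur closing yaw 92.2 j6 -99
```

View pics/w7.png

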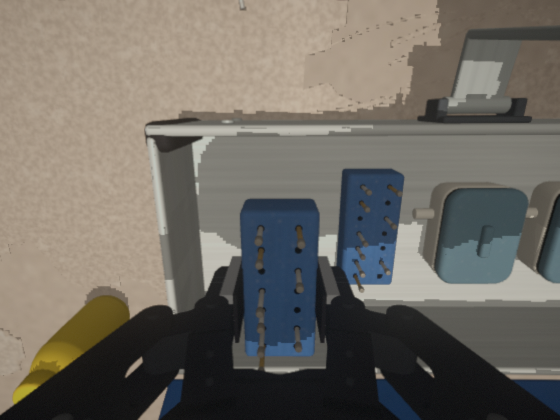

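The block is over its free slot; the first block at (370,225) and the baths stand clear. I place it, lift, and measure the lid and the space behind it.

>>> carry_out([
  [0.001, 0, 0.02],
  [0.001, 0, 0.035],
  [0.001, 0, 0.045],
  [0.001, 0, 0.053],
  [0.001, 0, 0.0585],
  [0.001, 0, 0.0585],
  [0.001, 0, 0.0585],
  [0.001, 0, 0.0585],
], roll=[0, 0, 0, 0, 0, 0, 0, 0], claw=[0.024, 0.024, 0.024, 0.024, 0.024, 0.024, 0.024, 0.024])

```text
clock: 42.95
position: [547.4, -56.0, 182.3]
ee_rot: [-0.019, 1.0, 0.0, 0.0]
contact_force: [0.0, -0.1, -0.8]
gripper_width: 33.1
grasp_force: 61.1
```

>>> carry_out([
  [0, 0, 0],
  [0, 0, 0],
  [0, 0, 0],
  [0, 0, 0],
  [0, 0, -0.02],
  [0, 0, -0.06],
  [0, 0, -0.11],
  [0, 0, -0.17],
], roll=[0, 0, 0, 0, 0, 0, 0, 0], claw=[0.042, 0.042, 0.042, 0.042, 0.042, 0.042, 0.042, 0.042])

```text
clock: 43.95
position: [547.0, -56.0, 353.0]
ee_rot: [-0.019, 1.0, -0.0, -0.001]
contact_force: [2.2, 0.0, -0.3]
gripper_width: 42.2
grasp_force: 0.0
```

>>> carry_out([
  [0.02, 0.02, -0.05],
  [0.05, 0.05, -0.1],
  [0.06, 0.08, -0.14],
  [0.06, 0.08, -0.14],
  [0.06, 0.08, -0.14],
  [0.06, 0.08, -0.14],
  [0.06, 0.08, -0.14],
  [0.06, 0.08, -0.14],
], roll=[0, 0, 0, 0, 0, 0, 0, 0], claw=[0.04, 0.02, 0, 0, 0, 0, 0, 0])

```text
clock: 44.95
position: [484.6, 21.4, 491.5]
ee_rot: [-0.019, 1.0, -0.0, -0.001]
contact_force: [-0.7, 0.8, 0.1]
gripper_width: 0.1
grasp_force: 0.0
```

```bash
python3 - <<'E'
from h import *
p=cam("wrist"); save(p,"w8.png"); print(read_state()["position"],read_state()["clock"])
for c in ("scene","side"):
    q=cam(c); X=cloud(q)
    m=(X[...,2]>100)&(X[...,0]>615)&(X[...,0]<760)&(X[...,1]>-130)&(X[...,1]<220)
    Q=X[m]; print(c,len(Q))
    for a in range(620,760,20):
        for b in range(-120,220,40):
            S=Q[(Q[:,0]>=a)&(Q[:,0]<a+20)&(Q[:,1]>=b)&(Q[:,1]<b+40)]
            if len(S)>3: print((a,b,len(S),int(np.percentile(S[:,2],95))),end=' ')
    print(); look(q,["lid_edge","timer","bottle_center"])
    if c=="side": save(q,"side2.png",(180,120,460,330),2.8)
E
```

```text
[484.58439865  21.45779863 491.6868122 ] 45.0
scene 2758
(620, -120, 196, 155) (620, -80, 231, 163) (620, -40, 240, 169) (620, 0, 242, 174) (620, 40, 242, 181) (620, 80, 218, 182) (620, 120, 95, 163) (620, 160, 184, 185) (640, -120, 213, 211) (640, -80, 202, 211) (640, -40, 170, 211) (640, 0, 146, 212) (640, 40, 116, 211) (640, 80, 42, 210) (640, 160, 4, 210) (740, 160, 9, 122) 
lid_edge 0.75 [286. 147.] [835. 153.  33.] 
bottle_center 0.74 [161. 184.] [436. 376.  64.] 
bottle_center 0.67 [335. 190.] [ 724. -105.   56.] 
bottle_center 0.56 [345. 224.] [ 613. -197.   60.] 
bottle_center 0.53 [246. 215.] [442.  42. 116.] 
side 1637
(620, -120, 161, 159) (620, -80, 142, 164) (620, -40, 131, 173) (620, 0, 136, 179) (620, 40, 121, 185) (620, 80, 118, 195) (620, 120, 110, 199) (620, 160, 91, 203) (640, -120, 147, 211) (640, -80, 103, 212) (640, -40, 78, 211) (640, 0, 60, 212) (640, 40, 49, 213) (640, 80, 28, 212) (640, 120, 18, 212) (640, 160, 11, 211) 
lid_edge 0.89 [310. 152.] [651.  37. 213.] 
bottle_center 0.88 [323. 231.] [ 615. -199.   53.] 
bottle_center 0.83 [230. 214.] [392. -41.  61.] 
bottle_center 0.74 [331. 205.] [717.  -0.  46.] 
bottle_center 0.7 [349. 219.] [ 728. -114.   45.]
```

View pics/side2.png

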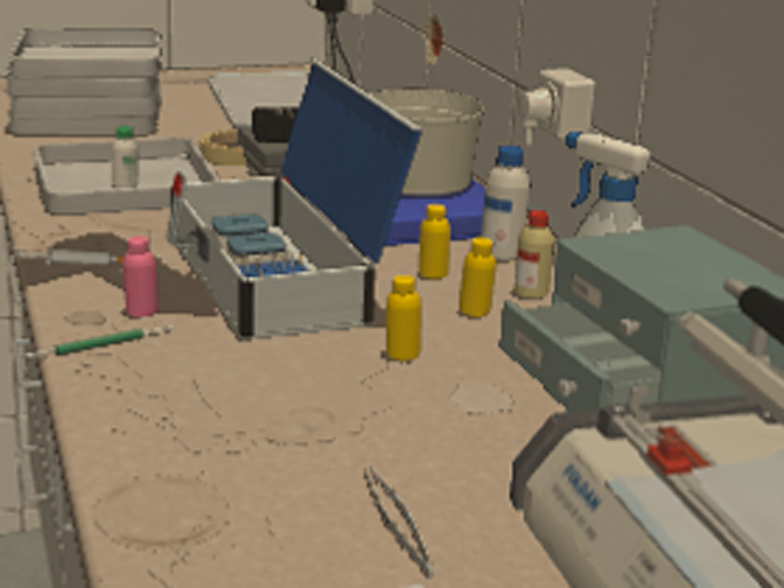

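View pics/w8.png

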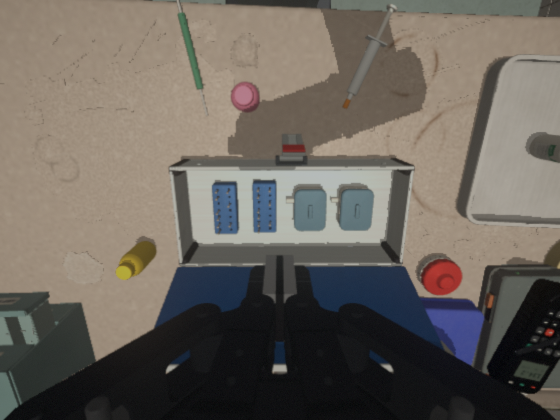

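Everything is packed: two blocks at (225,207) and (264,206), two baths at (310,208) and (355,208), and the bottle stands in the tray. The lid edge is at x≈652, z≈212, and the space behind it around y≈−10 is clear above 100 mm. I go behind the lid with fingers closed, to the side of the staple.

>>> carry_out([
  [-0.05, -0.01, 0],
  [-0.1, -0.02, 0],
  [-0.155, -0.03, 0],
  [-0.206, -0.039, 0],
  [-0.206, -0.039, 0],
  [-0.206, -0.039, 0],
  [-0.206, -0.039, 0],
  [-0.206, -0.039, 0],
], roll=[0, 0, 0, 0, 0, 0, 0, 0], claw=[0, 0, 0, 0, 0, 0, 0, 0])

```text
clock: 46.4
position: [690.5, -9.2, 493.9]
ee_rot: [-0.02, 1.0, 0.0, 0.001]
contact_force: [-0.6, -0.2, -0.2]
gripper_width: 0.0
grasp_force: 0.0
```

>>> carry_out([
  [0, 0, 0.03],
  [0, 0, 0.06],
  [0, 0, 0.09],
  [0, 0, 0.12],
  [0, 0, 0.145],
  [0, 0, 0.155],
  [0, 0, 0.155],
  [0, 0, 0.155],
], roll=[0, 0, 0, 0, 0, 0, 0, 0], claw=[0, 0, 0, 0, 0, 0, 0, 0])

```text
clock: 47.4
position: [692.0, -9.3, 339.0]
ee_rot: [-0.02, 1.0, 0.0, 0.001]
contact_force: [-0.1, 0.1, 0.4]
gripper_width: 0.2
grasp_force: 0.0
```

```bash
python3 - <<'E'
from h import *
q=cam("side"); look(q,["lid_edge"])
go([601,-10,180]); X=cloud(q); m=(X[...,2]>190)&(X[...,2]<216)&(abs(X[...,1]+60)<50)&(X[...,0]>560)&(X[...,0]<700)
print(np.round(np.percentile(X[m],[2,50,98],axis=0)))
E
```

```text
lid_edge 0.72 [242. 184.] [444.  45. 120.] 
lid_edge 0.71 [310. 152.] [651.  39. 211.] 
slide [91.3  2.8  3.8] roll 0 cur closing yaw 92.2 j6 -100
[[ 644. -108.  190.]
 [ 650.  -42.  202.]
 [ 697.  -11.  215.]]
```

>>> carry_out([
  [0.02, 0, 0],
  [0.03, 0, 0],
  [0.04, 0, 0],
  [0.05, 0, 0],
  [0.06, 0, 0],
  [0.07, 0, 0],
  [0.07, 0, 0],
], roll=[0, 0, 0, 0, 0, 0, 0], claw=[0, 0, 0, 0, 0, 0, 0])

```text
clock: 48.38
position: [621.0, -12.1, 337.3]
ee_rot: [-0.019, 1.0, 0.0, -0.0]
contact_force: [0.8, 0.2, 0.1]
gripper_width: -0.0
grasp_force: 0.0
```

```bash
python3 - <<'E'
from h import *
q=cam("side"); look(q,["lid_edge"]); X=cloud(q); m=(X[...,2]>195)&(X[...,2]<222)&(X[...,1]<-50)&(X[...,1]>-120)&(X[...,0]>540)&(X[...,0]<700)
print(np.round(np.percentile(X[m],[2,50,98],axis=0))); s=read_state(); print(s["position"],s["contact_force"])
E
```

```text
lid_edge 0.92 [288. 154.] [578.  29. 212.] 
[[ 582. -119.  196.]
 [ 590.  -94.  207.]
 [ 598.  -52.  214.]]
[621.77783251 -12.01814104 337.29312386] [ 0.80418634  0.06845801 -0.23158267]
```

The lid is past upright and falling on its own, so I hold still.

>>> carry_out([
  [0, 0, 0],
  [0, 0, 0],
  [0, 0, 0],
  [0, 0, 0],
  [0, 0, 0],
  [0, 0, 0],
  [0, 0, 0],
  [0, 0, 0],
], roll=[0, 0, 0, 0, 0, 0, 0, 0], claw=[0, 0, 0, 0, 0, 0, 0, 0])

```text
clock: 49.48
position: [621.8, -12.0, 337.2]
ee_rot: [-0.019, 1.0, -0.0, 0.0]
contact_force: [-0.7, 0.4, 0.3]
gripper_width: -0.1
grasp_force: 0.0
```

>>> carry_out([
  [0, 0, 0],
  [0, 0, 0],
  [0, 0, -0.02],
  [0, 0, -0.06],
  [0, 0, -0.1],
  [0, 0, -0.12],
  [0, 0, -0.12],
  [0, 0, -0.12],
], roll=[0, 0, 0, 0, 0, 0, 0, 0], claw=[0, 0, 0, 0, 0, 0, 0, 0])

```text
clock: 50.48
position: [621.5, -12.0, 455.7]
ee_rot: [-0.019, 1.0, 0.0, -0.001]
contact_force: [-0.5, -0.2, -0.4]
gripper_width: 0.3
grasp_force: 0.0
```

```bash
python3 - <<'E'
from h import *
for c in ("side","scene"):
    q=cam(c); look(q,["lid_edge","hasp_tab","hasp_pivot"]); X=cloud(q); h=cv2.cvtColor(q["img"],cv2.COLOR_RGB2HSV)
    B=(abs(X[...,0]-540)<90)&(abs(X[...,1]-39)<160)
    Q=X[B&(X[...,2]>60)&(X[...,2]<100)&(h[...,0]>95)&(h[...,0]<125)&(h[...,1]>100)]; print(len(Q),np.round(np.percentile(Q,[2,50,98],axis=0)))
    r=((h[...,0]<8)|(h[...,0]>172))&(h[...,1]>140)&(X[...,2]>60)&(abs(X[...,0]-450)<60)&(abs(X[...,1]-39)<60)
    if r.sum(): print("tab",r.sum(),np.round(np.percentile(X[r],[5,50,95],axis=0)))
s=read_state(); print(s["position"],s["clock"])
E
```

```text
lid_edge 0.94 [250. 199.] [467.  47.  70.] 
hasp_tab 0.67 [245. 183.] [447.  26. 129.] 
hasp_pivot 0.43 [250. 206.] [463.  29.  53.] 
1097 [[ 471. -119.   71.]
 [ 534.  -31.   76.]
 [ 607.  177.   78.]]
tab 18 [[440.  22. 111.]
 [443.  31. 119.]
 [445.  44. 129.]]
lid_edge 0.66 [254. 219.] [472.  36.  73.] 
hasp_tab 0.71 [248. 213.] [445.  37. 126.] 
hasp_pivot 0.44 [254. 228.] [457.  28.  53.] 
3293 [[ 472. -114.   70.]
 [ 538.   21.   75.]
 [ 607.  184.   79.]]
tab 32 [[441.  25. 109.]
 [444.  34. 117.]
 [446.  42. 127.]]
[621.81529835 -12.02449606 456.83852909] 50.875
```

The lid is shut (top at 74 mm). The red tab is at (444,35,118), so the hasp angle is about 1.4. I go in front of it with fingers closed.

>>> carry_out([
  [0.05, 0.014, 0],
  [0.1, 0.028, 0],
  [0.15, 0.04, 0],
  [0.2, 0.052, 0],
  [0.215, 0.056, 0],
  [0.215, 0.056, 0],
  [0.215, 0.056, 0],
  [0.215, 0.056, 0],
], roll=[0, 0, 0, 0, 0, 0, 0, 0], claw=[0, 0, 0, 0, 0, 0, 0, 0])

```text
clock: 51.88
position: [405.9, 35.7, 456.8]
ee_rot: [-0.019, 1.0, -0.0, -0.0]
contact_force: [0.3, 0.2, 0.2]
gripper_width: 0.1
grasp_force: 0.0
```

>>> carry_out([
  [0, 0, 0.04],
  [0, 0, 0.08],
  [0, 0, 0.12],
  [0, 0, 0.15],
  [0, 0, 0.17],
  [0, 0, 0.178],
  [0, 0, 0.178],
  [0, 0, 0.178],
], roll=[0, 0, 0, 0, 0, 0, 0, 0], claw=[0, 0, 0, 0, 0, 0, 0, 0])

```text
clock: 52.88
position: [405.3, 35.7, 279.9]
ee_rot: [-0.019, 1.0, 0.0, 0.001]
contact_force: [0.2, -0.1, -0.3]
gripper_width: -0.3
grasp_force: 0.0
```

```bash
python3 - <<'E'
from h import *
for t in ([497,37,105],[521,38,82],[527,38,78]): go(t,z_off=173)
E
```

```text
slide [-91.4  -2.3   2. ] roll 0 cur closing yaw 92.2 j6 -116
slide [-115.4   -2.3   25.1] roll 0 cur closing yaw 92.2 j6 -116
slide [-121.4   -2.5   29.1] roll 0 cur closing yaw 92.2 j6 -116
```

>>> carry_out([
  [-0.012, -0.001, 0.001],
  [-0.024, -0.001, 0.001],
  [-0.036, -0.001, 0.001],
  [-0.048, -0.002, 0.001],
  [-0.06, -0.002, 0.001],
  [-0.072, -0.002, 0.001],
  [-0.083, -0.002, 0.001],
  [-0.091, -0.002, 0.001],
], roll=[0, 0, 0, 0, 0, 0, 0, 0], claw=[0, 0, 0, 0, 0, 0, 0, 0])

```text
clock: 53.88
position: [496.6, 37.2, 278.2]
ee_rot: [-0.019, 1.0, 0.0, 0.0]
contact_force: [-0.3, -0.2, 0.2]
gripper_width: 0.0
grasp_force: 0.1
```

>>> carry_out([
  [-0.004, 0, 0.003],
  [-0.008, 0, 0.007],
  [-0.012, 0, 0.011],
  [-0.016, 0, 0.015],
  [-0.02, 0, 0.018],
  [-0.024, 0, 0.021],
  [-0.024, 0, 0.021],
  [-0.024, 0, 0.021],
], roll=[0, 0, 0, 0, 0, 0, 0, 0], claw=[0, 0, 0, 0, 0, 0, 0, 0])

```text
clock: 54.88
position: [519.7, 38.0, 257.2]
ee_rot: [-0.019, 1.0, -0.0, -0.0]
contact_force: [0.5, -0.3, 0.5]
gripper_width: -0.3
grasp_force: 0.0
```

```bash
python3 - <<'E'
from h import *
go([527,38,78],z_off=173)
q=cam("side"); save(q,"side3.png",(200,130,340,250),5); X=cloud(q); h=cv2.cvtColor(q["img"],cv2.COLOR_RGB2HSV)
r=((h[...,0]<8)|(h[...,0]>172))&(h[...,1]>140)&(X[...,2]>60)&(abs(X[...,0]-490)<80)&(abs(X[...,1]-39)<60)
if r.sum(): print("tab",r.sum(),np.round(np.percentile(X[r],[5,50,95],axis=0)))
E
```

```text
slide [-7.3 -0.3  6.2] roll 0 cur closing yaw 92.2 j6 -110
tab 10 [[521.  24.  82.]
 [527.  28.  84.]
 [534.  33.  86.]]
```

View pics/side3.png

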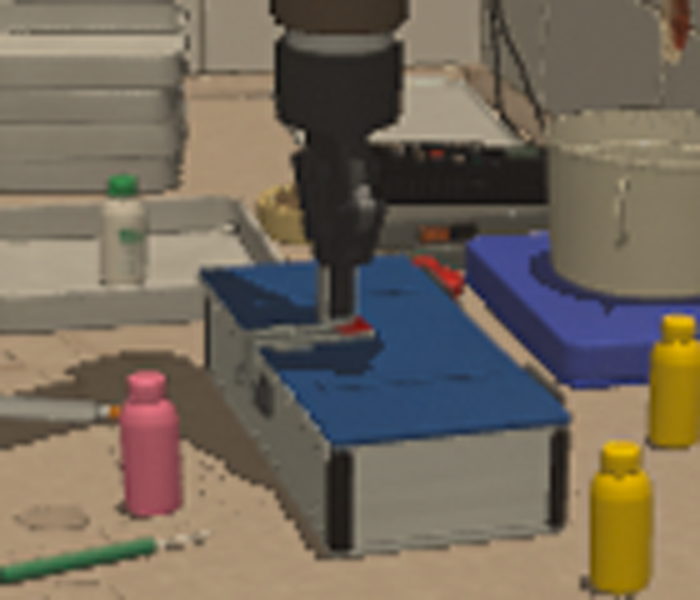

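The hasp lies nearly flat over the lid, with the finger on the red tab at (355,325). I press it down and lift off.

>>> carry_out([
  [-0.003, 0, 0.002],
  [-0.005, 0, 0.004],
  [-0.007, 0, 0.005],
  [-0.007, 0, 0.006],
  [-0.007, 0, 0.007],
  [-0.007, 0, 0.008],
  [-0.007, 0, 0.008],
  [-0.007, 0, 0.008],
], roll=[0, 0, 0, 0, 0, 0, 0, 0], claw=[0, 0, 0, 0, 0, 0, 0, 0])

```text
clock: 55.92
position: [523.6, 38.3, 255.0]
ee_rot: [-0.02, 1.0, -0.001, -0.004]
contact_force: [-24.9, 5.3, 45.5]
gripper_width: 0.0
grasp_force: 22.9
```

>>> carry_out([
  [0, 0, -0.02],
  [0, 0, -0.06],
  [0, 0, -0.12],
  [0, 0, -0.17],
  [0.03, 0, -0.2],
  [0.05, 0, -0.2],
  [0.05, 0, -0.2],
  [0.05, 0, -0.2],
], roll=[0, 0, 0, 0, 0, 0, 0, 0], claw=[0, 0, 0, 0, 0, 0, 0, 0])

```text
clock: 56.92
position: [477.1, 36.4, 449.0]
ee_rot: [-0.02, 1.0, -0.0, -0.0]
contact_force: [0.3, -0.4, 0.5]
gripper_width: 0.1
grasp_force: 0.0
```

```bash
python3 - <<'E'
from h import *
p=cam("wrist"); save(p,"w9.png",(180,60,460,270),2.8); q=cam("side")
for w in (p,q):
    X=cloud(w); h=cv2.cvtColor(w["img"],cv2.COLOR_RGB2HSV)
    r=((h[...,0]<8)|(h[...,0]>172))&(h[...,1]>140)&(X[...,2]>50)&(abs(X[...,0]-490)<80)&(abs(X[...,1]-39)<60)
    if r.sum(): print("tab",r.sum(),np.round(np.percentile(X[r],[5,50,95],axis=0),1))
X=cloud(p); m=(abs(X[...,0]-527)<40)&(X[...,1]>70)&(X[...,1]<120); print("lid z",np.nanpercentile(X[m][:,2],[5,50,95]))
look(q,["bottle_center"]); print(read_state()["clock"])
E
```

```text
tab 331 [[521.1  28.5  80.8]
 [529.6  39.   82. ]
 [538.6  49.5  83. ]]
tab 22 [[518.8  25.2  80.6]
 [525.5  33.   84. ]
 [533.2  50.3  85.7]]
lid z [71.86065515 73.21620798 75.40746127]
bottle_center 0.83 [322. 231.] [ 612. -198.   52.] 
bottle_center 0.63 [333. 207.] [722.  -4.  40.] 
bottle_center 0.57 [225. 175.] [440. 373.  49.] 
bottle_center 0.57 [231. 216.] [394. -41.  53.] 
57.075
```

View pics/w9.png

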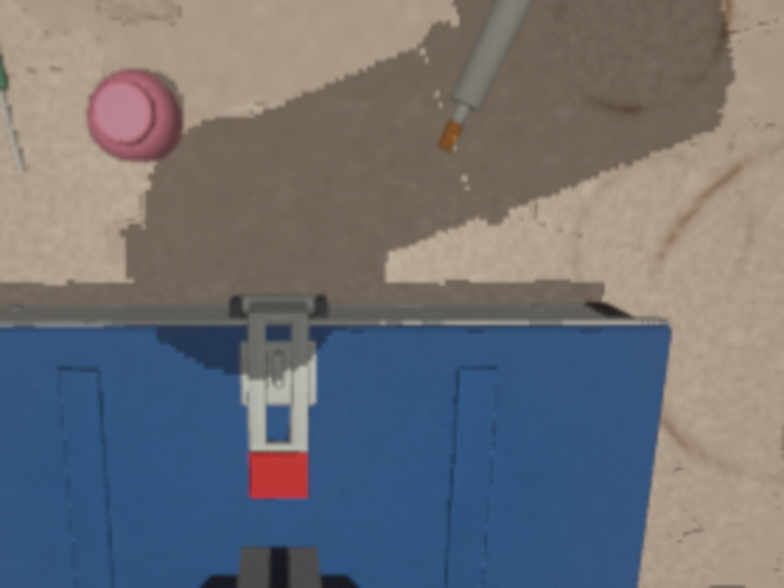

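```bash
python3 - <<'E'
from h import *
A=[]
for i in range(2):
    p=cam("wrist"); X=cloud(p); h=cv2.cvtColor(p["img"],cv2.COLOR_RGB2HSV)
    r=((h[...,0]<8)|(h[...,0]>172))&(h[...,1]>140)&(X[...,2]>50)&(abs(X[...,0]-490)<80)&(abs(X[...,1]-39)<60)
    Q=X[r]; print(len(Q),np.polyfit(Q[:,0],Q[:,2],1)[0])
    m=(abs(X[...,1]-39)<11)&(X[...,0]>462)&(X[...,0]<540)&(X[...,2]>77)&(X[...,2]<95); S=X[m]
    for a in range(462,545,8):
        T=S[(S[:,0]>=a)&(S[:,0]<a+8)]
        if len(T)>5: print(a,len(T),np.round(np.median(T[:,2]),1),end='; ')
    print()
E
```

```text
333 -0.0045926680999417505
462 86 78.4; 470 73 79.0; 478 108 79.0; 486 99 79.1; 494 75 78.8; 502 67 78.8; 510 85 79.0; 518 148 81.5; 526 123 81.9; 534 84 82.0; 
331 -0.007077863295422259
462 86 78.4; 470 73 79.0; 478 109 79.2; 486 94 79.4; 494 74 78.9; 502 68 79.1; 510 84 78.8; 518 149 81.8; 526 128 82.0; 534 79 82.0;
```

The arm is level at 79 mm along its length, so the hasp is flat, and the robot is clear. I hand the job in.

```bash
python3 -c "
from bench import *
print(job_done())"
```

```text
the job is handed in; nothing more can be done
None
```

I handed the job in at about 57 s: the bottle stands in the tray, both blocks and both baths are in the case, the lid fell shut by itself, and the hasp lies flat over the staple; no verdict came back.

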